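Feed the stage knob from the chute into its tray

TASK

A white stage knob waits on the sloped chute behind its sliding gate. Using the fingertips only to push, push the pulled-out tray fully home under the chute, then push the gate open by its upright lug so that the knob slides down into the tray, and then push the gate fully shut again for the next part. Pinch and lift nothing: do not grip the lug, do not touch the knob or reach into the tray, and leave the other things where they are.

Things in the scene. Friction and masses are not known exactly. Their poses are not given: they have to be found in the camera images.
- fixture: fixed aluminium chute on a foot plate. Origin on the bench under it; +x points level up the chute, +y left of that, z up. The chute is a 46 mm wide channel, slope 28 degrees, walls 28 mm: open mouth at x = -60, floor z = 60 mm; closed top end at x = 143, z up to 193 mm. The gate crosses it at x = 28 mm. The tray runs along y below the mouth, x = -175 to -35 mm
- tray (a joint): how far the tray is pulled out, m: 0 = fully home under the mouth against its end stops, grows as it is pulled out along the fixture's -y (limit 0.10). It slides only along y, takes about 3 N to push and stays where it is left
- tray_push (a point): centre of the outer face of the tray's -y side wall, the face to push on (towards +y). The steel tray is open-topped, 140 mm along x, 110 mm along y, 45 mm high; its underside is 9 mm above the bench, so this wall spans heights 9 to 54 mm and this point is 31.5 mm above the bench
- tray_in (a point): centre of the tray's inner floor, 15 mm above the bench; axes as the fixture's
- tray_liner: grey plastic insert that lines the inside of the tray, 132 x 102 x 36 mm, wall 2 mm: no finger may go in there. Origin under its centre
- gate (a joint): how far the gate is open, m: 0 = shut, grows as it slides along the fixture's +y, limit 0.065; the knob passes once the gate is nearly fully open. A steel plate across the chute with a level flange on top, 58 mm along y, and an upright lug in the flange's middle. Slides only along y, takes about 3 N to push, stays where it is left
- gate_pad_open: the -y half of the gate's upright lug: push its outer face towards +y to open. Origin at the centre of that outer face, 172 mm above the bench. The whole lug is 36 mm along x, 18 mm along y, 46 mm high, from height 149 mm (top of the flange) to 195 mm. Moves with the gate
- gate_pad_shut: the +y half of the gate's upright lug: push its outer face towards -y to shut the gate. Origin at the centre of that outer face, 18 mm from the other one. Moves with the gate. Below its path lies the gate's track, under 110 mm high, out to a post at the fixture's y = +108 mm
- knob: white nylon stage knob: ribbed disc of 34 mm diameter and 13 mm high with a 20 mm hub, 23 mm high in all, resting on the chute floor just uphill of the gate. Slippery: it slides down the chute by itself within a second when the gate opens. Origin at the centre of its underside
- objective_short: bystander: black microscope objective, 25 mm diameter, 38 mm tall, standing beside the chute on the fixture's -y side. Origin at its underside
- objective_mid: bystander: black microscope objective, 26 mm diameter, 47 mm tall, standing beyond the tray's end stops on the fixture's +y side. Origin at its underside
- objective_long: bystander: black microscope objective, 28 mm diameter, 56 mm tall, standing on the bench to the left. Origin at its underside
- slide_clip: bystander: chrome slide clip, flat bar 56 x 11 x 4 mm with a 16 mm high stub at one end, lying beside the chute on the fixture's -y side. Origin at its underside
- dust_cover: bystander: orange plastic dust cover, 110 x 120 x 94 mm, standing on the bench to the left. Origin at its underside
- spanner: bystander: steel spanner, 140 mm, lying on the bench to the right. Origin at its underside
- grease_jar: bystander: small jar with a black cap, 48 mm diameter, 50 mm tall, on the bench to the right. Origin at its underside

How it is judged (in metres and radians):
On the way, in this order (a step that is already met when the one before it is completed fails the run):
1. the tray is pushed fully home, with the knob still behind the gate (value of joint tray below 0.005 m and x of knob in the frame of fixture above 0.02 m), for 0.2 s.
2. the gate has been opened and the knob lies in the tray (value of joint tray below 0.005 m and x of knob in the frame of tray_in between -0.066 and 0.066 m and y of knob in the frame of tray_in between -0.051 and 0.051 m and z of knob in the frame of tray_in between -0.005 and 0.036 m and value of joint gate above 0.015 m), for 0.2 s.
3. the gate is pushed shut again (value of joint gate below 0.005 m), for 0.2 s.
At the end, for the whole second after the job is handed in: The tray is home within 5 mm, the gate is shut within 5 mm, and the knob lies at rest inside the tray (value of joint each of tray, gate below 0.005 m and x of knob in the frame of tray_in between -0.066 and 0.066 m and y of knob in the frame of tray_in between -0.051 and 0.051 m and z of knob in the frame of tray_in between -0.005 and 0.036 m and linear speed of knob below 0.02 m/s); the robot touches nothing.
It fails at once if the robot touches the knob (contact force between knob and the fingers above 0.3 N or contact force between knob and the arm above 0.3 N).
It fails at once if the robot reaches into the tray (contact force between tray_liner and the fingers above 1 N or contact force between tray_liner and the arm above 1 N).
It fails at once if the gate's lug is pinched, with fingers pressing on both of its halves (contact force between each of gate_pad_open, gate_pad_shut and the fingers above 1 N).
It fails at once if a bystander is moved by more than 20 mm, lifted or knocked over (distance of any of objective_short, objective_mid, objective_long, slide_clip, dust_cover, spanner, grease_jar from where it was at the start of the episode above 0.02 m or angle between any of objective_short, objective_mid, objective_long, slide_clip, dust_cover, spanner, grease_jar's own z axis and vertical above 0.5 rad).
It also fails if it takes over 64 s, if anything falls off the work surface, if the arm or the gripper's body presses on something with over 40 N, if the wrist force passes 120 N, or if a joint passes its speed limit or range.

ROBOT

A 7-joint arm with a two-finger parallel gripper is mounted at the origin on the work surface. World frame = base frame: x ahead of the robot, y to its left, z up, the work surface at z = 0. Lengths are in m, angles in degrees, forces in N, time in s.
With the tool pointing down it reaches from about 0.425 to 0.875 m from the base axis. Payload 4.7 kg.
Tool frame: the origin (TCP) lies at the very end of the fingers, on their centre line; the grasp point (between the pads) lies 19 mm behind it; z points along the fingers, y is the direction in which the jaws open and shut (so a half turn about z gives the same grasp; the last joint's range is limited). The gripper opens to 87 mm and grips with 3 to 60 N. Pads are 19 mm wide; open, the fingers measure 117 mm over their backs; the gripper's body (75 mm by 190 mm) begins 51 mm behind the grasp point.
Start: joints at [68.188, 18.392, -4.016, 83.108, 1.295, 78.541, -3.26], TCP at [0.25, -0.6, 0.186] pointing down, gripper open.
Joint ranges: [-163.93, 163.93], [-17.29, 119.83], [-79.2, 71.16], [3.27, 140.29], [-89.18, 269.18], [5.43, 117.66], [-154.24, 154.24]. Speed limits (degrees/s): [147.25, 147.25, 180, 180, 180, 180, 180].

INTERFACE

Orientations are given as [roll, pitch, yaw] about the fixed x, y, z axes, in that order (R = Rz(yaw) Ry(pitch) Rx(roll)).
In Python, from cell import env gives the robot as it stands.
- The arm moves only by the tool servo_tool, never from a script. Its argument "increments" is a list that holds one entry, the list of rows, each a list of 7 numbers: the shift along the tool's x, y, z in m, then the turn, a rotation vector about the tool's x, y, z in degrees, then the opening, from -1 (shut) to 1 (fully open). In form: [[[dx, dy, dz, rx, ry, rz, fingers], ...]]. A call has 1 to 20 rows; each row is the pose to reach, as a shift and turn from the pose commanded when the call began, along the tool's axes at that moment; what a row does not reach only later rows make up. A row lasts 1/10 s, in which the tool goes at most 50 mm and 8.59 degrees, less where a joint would pass 70% of its speed; a pose out of reach is approached as far as the arm can. A call with a gripper value outside its range is refused whole. The fingers move at their own pace and stop on an object; "squeeze" is the grip in N (left out, the last holds). Time passes only in rows, so rows that repeat a pose let the fingers close. It gives the time, the measured TCP pose, the force and the opening at its end, in the units of the state.
- env.get_obs(): the state, without advancing time (a new reading comes with each control period).
- env.read_camera(name): name is "scene" or "top" or "wrist"; returns a dict with "frame" (420x560x3 uint8, blue, green, red), "intrinsics" (3x3 intrinsics, pixels), "rvec" (rotation vector, rad) and "tvec" (3), from world to camera coordinates, as OpenCV has them. Camera axes: x right, y down, z forward; pixel columns grow to the right and rows downward; lengths in m; the calibration is good to about 2 mm. The wrist camera is an equidistant fisheye: a pixel r from the principal point sees the ray r / f radians off the axis. A picture is of the moment at which its call begins. There is no depth.
- env.sign_off(): hands the job in, once; it reports no verdict.
The state is a dict: "time_s": time; "qpos": joint angles; "joint_velocities": joint speeds; "effort": joint torques, N m; "tool_pos": TCP position; "tool_rot": TCP orientation; "force": force on the tool from outside, world axes, zero at the start; "wrist_torque": the same for the moment, N m; "grip_width": finger opening in m.
Only numpy, scipy, OpenCV 4.12 (cv2) and the standard library are available. Lean on these libraries where they do the work, as an engineer would, in place of code of your own. Each camera call takes 0.05 s, during which the arm holds its last target.

## Working session

There is one attempt and no reset: what is moved stays moved. The work goes in short steps, Python scripts to look and compute and a tool call to move; the robot and the scene stay as the last step left them, time stands still between calls to the robot, and variables do not carry over. Pictures are saved under pics/ and viewed, and the job is handed in when it is done.

Besides the shell and the picture viewer there is one more tool, called after "Call:" as name(argument=value, ...) on one line, values as JSON. servo_tool: Moves the arm, as the interface text tells. Its arguments: {"type":"object","properties":{"increments":{"type":"array","items":{"type":"array","items":{"type":"array","items":{"type":"number"}}}},"squeeze":{"type":"number"}},"required":["increments"]}

```bash
ls; mkdir -p pics
python3 - <<'E'
from cell import env
import cv2
o=env.get_obs(); print(o)
for n in ("scene","top","wrist"):
    d=env.read_camera(n); cv2.imwrite(f"pics/{n}0.png",d["frame"]); print(n,d["intrinsics"],d["rvec"],d["tvec"])
E
```

```text
pics
{'time_s': 0.0, 'qpos': array([68.1867631 , 18.43903365, -4.01676196, 83.17565923,  1.29441165,
       78.54007781, -3.26086174]), 'joint_velocities': array([ 0.03268823, -0.03576964,  0.05328681, -0.01630357,  0.01965961,
       -0.05904346,  0.08850025]), 'effort': array([-1.29582400e-03, -4.91276908e+01, -4.04449292e-01, -3.12530065e+01,
       -6.39346079e-02,  4.36358177e-02,  1.51313980e-04]), 'tool_pos': array([ 0.24973744, -0.59942957,  0.1844554 ]), 'tool_rot': array([-1.79890446e+02,  4.79997765e-03,  2.26231964e+01]), 'force': array([ 0.56537867, -0.77702617,  1.01567208]), 'wrist_torque': array([0.02107064, 0.02999003, 0.00951436]), 'grip_width': 0.08720477606197446}
scene [[467.16344308   0.         280.89426766]
 [  0.         467.16344308 212.87743846]
 [  0.           0.           1.        ]] [ 1.00916296  2.43548906 -1.06333213] [ 0.40921936 -0.17813757  1.58060165]
top [[531.28893755   0.         277.39944276]
 [  0.         531.28893755 204.03168828]
 [  0.           0.           1.        ]] [ 2.13012823 -2.09272308  0.21082744] [-0.00711398  0.5833358   1.36366787]
wrist [[325.1922621    0.         274.52738932]
 [  0.         325.1922621  215.08086869]
 [  0.           0.           1.        ]] [-2.39959738  1.59992638  0.24183865] [-0.64944651 -0.03491491  0.39109051]
```

View pics/scene0.png

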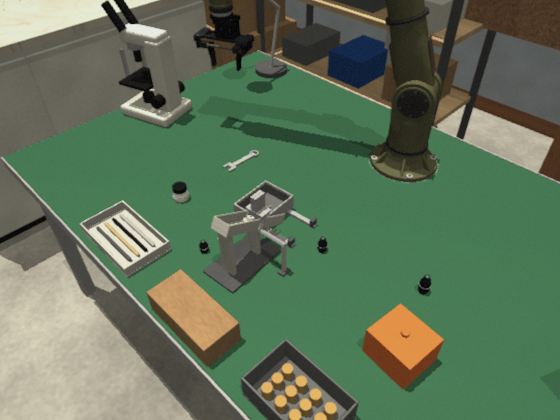

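View pics/top0.png

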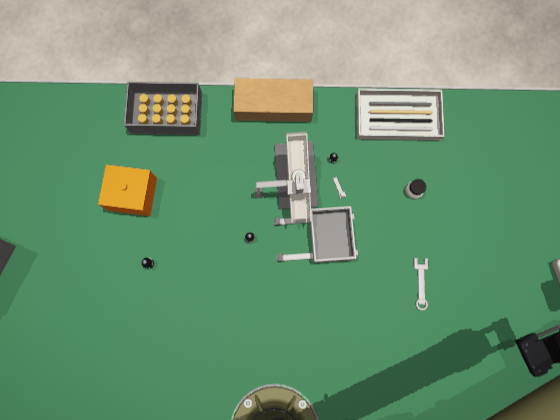

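View pics/wrist0.png

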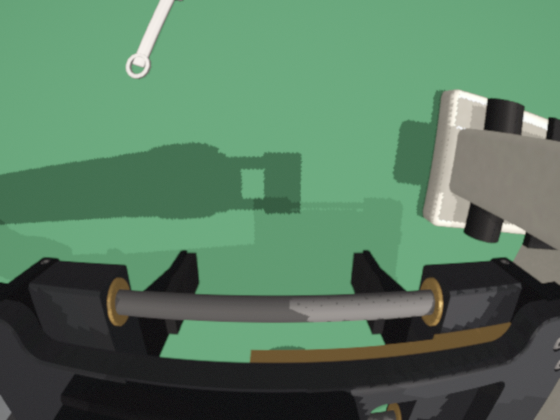

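The top view shows the chute at about (298,178), pointing away from the robot. The tray at (333,235) is pulled out to the right, and the lug is near (298,180). I'll zoom in.

Run:
```python
import cv2
a=cv2.imread("pics/top0.png")[120:280,230:390]; cv2.imwrite("pics/topz.png",cv2.resize(a,(640,640),interpolation=cv2.INTER_CUBIC)[:600])
a=cv2.imread("pics/scene0.png")[170:300,180:340]; cv2.imwrite("pics/scz.png",cv2.resize(a,None,fx=4.5,fy=4.5,interpolation=cv2.INTER_CUBIC))
```

```text
(no output)
```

View pics/topz.png

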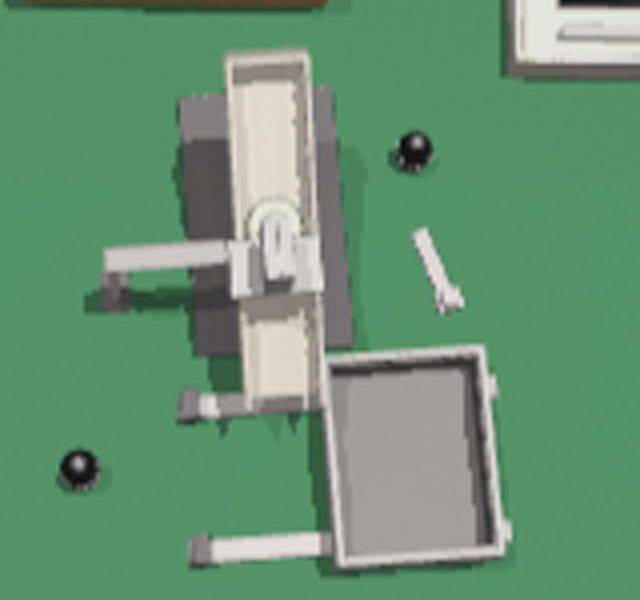

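View pics/scz.png

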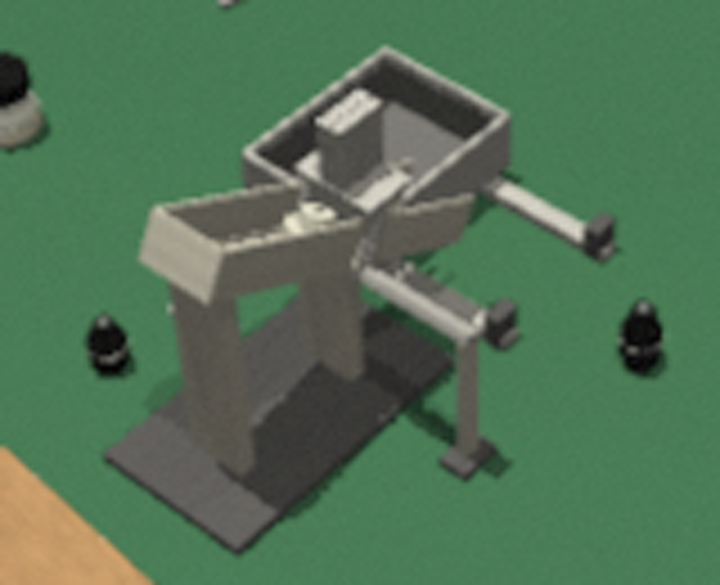

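```bash
cat > h.py <<'E'
import numpy as np, cv2
K={};R={};T={}
def load(env):
    for n in("scene","top"):
        d=env.read_camera(n);K[n]=d["intrinsics"];R[n]=cv2.Rodrigues(d["rvec"])[0];T[n]=np.array(d["tvec"]).reshape(3)
def plane(n,uv,z):
    c=-R[n].T@T[n]; r=R[n].T@np.linalg.inv(K[n])@np.array([uv[0],uv[1],1.]); return c+r*(z-c[2])/r[2]
def tri(a,b):
    P=[K[n]@np.c_[R[n],T[n]] for n in("top","scene")]
    X=cv2.triangulatePoints(P[0],P[1],np.array(a,float).reshape(2,1),np.array(b,float).reshape(2,1))[:,0]; return X[:3]/X[3]
def tz(u,v): return (u/4+230-.4,v/4+120-.4)
def sz(u,v): return (u/4.5+180-.4,v/4.5+170-.4)
E
python3 - <<'E'
from cell import env
from h import *
load(env); np.set_printoptions(precision=4,suppress=True)
t={'TL':((322,358),(368,212)),'TR':((484,346),(245,152)),'BR':((502,552),(387,48)),'BL':((338,567),(508,118))}
C={}
for k,(a,b) in t.items():
    C[k]=plane("top",tz(*a),.054); print(k,C[k],plane("scene",sz(*b),.054),tri(tz(*a),sz(*b)))
for p,q in(("TL","TR"),("TR","BR"),("BR","BL"),("BL","TL")):
    d=C[q]-C[p];print(p,q,np.linalg.norm(d),np.degrees(np.arctan2(d[1],d[0])))
print("chute top", *[plane("top",tz(*a),.193) for a in((228,58),(308,52))])
for a in((266,222),(288,220),(294,282),(268,285)): print("lug top",plane("top",tz(*a),.195))
for a in((317,122),(357,90),(382,98),(345,134)): print("lug sc",plane("scene",sz(*a),.195))
for a in((230,240),(318,236),(323,290),(234,298)): print("flange top",plane("top",tz(*a),.149))
for n,a in (("clipA",(420,232)),("clipB",(448,300)),("objS",(413,155)),("objM",(80,475)),("foot1",(190,412)),("foot2",(200,560)),("post",(116,290))):print(n,plane("top",tz(*a),.0))
E
```

```text
TL [ 0.5722 -0.0848  0.054 ] [ 0.562  -0.0918  0.054 ] [ 0.5698 -0.0838  0.0647]
TR [ 0.5823 -0.1935  0.054 ] [ 0.5793 -0.1886  0.054 ] [ 0.5807 -0.1917  0.0538]
BR [ 0.444 -0.204  0.054] [ 0.4428 -0.2005  0.054 ] [ 0.4431 -0.2029  0.0533]
BL [ 0.4323 -0.0961  0.054 ] [ 0.4371 -0.092   0.054 ] [ 0.4327 -0.0963  0.0487]
TL TR 0.10920303332443147 -84.68902696499308
TR BR 0.1386550230200101 -175.66554250994963
BR BL 0.10855276461611865 96.23103669018865
BL TL 0.1403882444307407 4.617645299943584
chute top [ 0.734  -0.0174  0.193 ] [ 0.7388 -0.0672  0.193 ]
lug top [ 0.6284 -0.0422  0.195 ]
lug top [ 0.6299 -0.0556  0.195 ]
lug top [ 0.591  -0.0596  0.195 ]
lug top [ 0.5889 -0.0438  0.195 ]
lug sc [ 0.6308 -0.0518  0.195 ]
lug sc [ 0.5969 -0.0561  0.195 ]
lug sc [ 0.5918 -0.0412  0.195 ]
lug sc [ 0.6267 -0.0335  0.195 ]
flange top [ 0.6285 -0.0208  0.149 ]
flange top [ 0.632  -0.0765  0.149 ]
flange top [ 0.597  -0.0799  0.149 ]
flange top [ 0.5909 -0.0239  0.149 ]
clipA [ 0.6747 -0.1564  0.    ]
clipB [ 0.6259 -0.1758  0.    ]
objS [ 0.7311 -0.1516 -0.    ]
objM [0.4978 0.0786 0.    ]
foot1 [0.5431 0.0035 0.    ]
foot2 [ 0.4407 -0.0052  0.    ]
post [ 0.629  0.057 -0.   ]
```

Fixture yaw is about 5.1°. The tray sides measure 139–140 × 109 mm with the rim at about 54 mm, and the lug centre is about (0.610, -0.049). All of these match the task text. I'll move above the spot outside the tray's -y wall, turn to yaw 5.1° and close the fingers.

Call:
servo_tool(increments=[[[0.02,-0.013,0,0,0,1,-1],[0.05,-0.032,0,0,0,3,-1],[0.09,-0.057,0,0,0,5,-1],[0.13,-0.082,0,0,0,7,-1],[0.17,-0.107,0,0,0,9,-1],[0.21,-0.132,0,0,0,11,-1],[0.25,-0.158,0,0,0,13,-1],[0.29,-0.183,0,0,0,15,-1],[0.32,-0.202,0,0,0,16.5,-1],[0.345,-0.217,0,0,0,17.5,-1],[0.36,-0.227,0,0,0,17.5,-1],[0.367,-0.231,0,0,0,17.5,-1],[0.367,-0.231,0,0,0,17.5,-1],[0.367,-0.231,0,0,0,17.5,-1]]])

```text
time_s: 1.65
tool_pos: [0.4991, -0.247, 0.1854]
tool_rot: [180.0, 0.0, 5.0]
force: [-0.5, 0.1, 0.4]
grip_width: 0.0009
```

Run:
```python
from cell import env
import cv2
o=env.get_obs(); print(o['tool_pos'],o['tool_rot'],o['force'],o['grip_width'],o['time_s'])
d=env.read_camera("top"); a=d["frame"][120:320,230:430]; cv2.imwrite("pics/t1.png",cv2.resize(a,(600,600),interpolation=cv2.INTER_CUBIC))
d=env.read_camera("wrist"); cv2.imwrite("pics/w1.png",d["frame"])
```

```text
[ 0.49912875 -0.24698579  0.18543354] [1.79962627e+02 4.11639733e-02 5.03254061e+00] [-0.51383104  0.05348894  0.37233805] 0.0008568892883407468 1.65
```

View pics/w1.png

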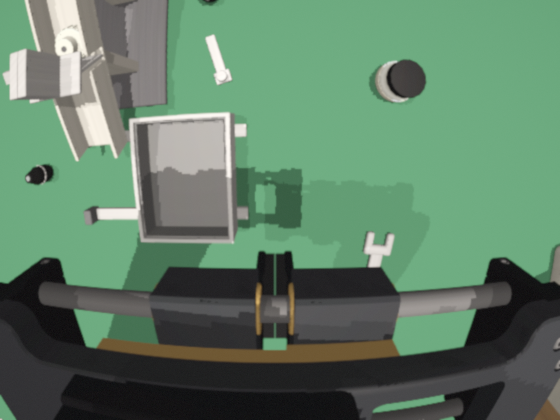

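View pics/t1.png

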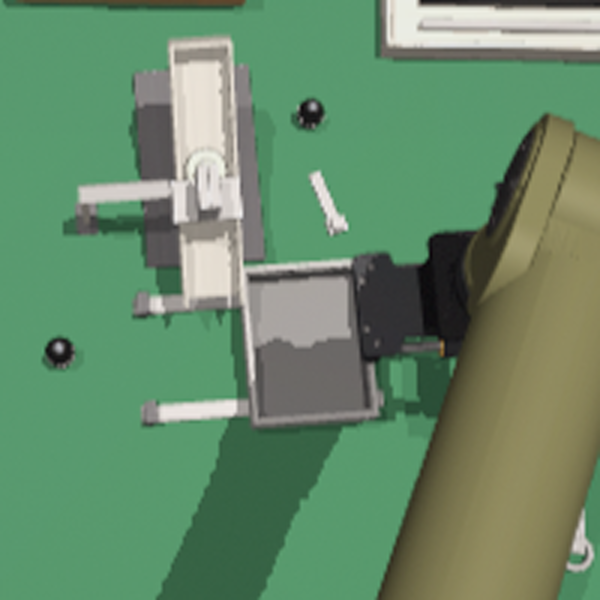

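The fingers are shut and stand about 45 mm outside the -y wall, with clear bench below them. I'll descend to z ≈ 0.036.

Call:
servo_tool(increments=[[[0,0,0.02,0,0,0,-1],[0,0,0.05,0,0,0,-1],[0,0,0.08,0,0,0,-1],[0,0,0.11,0,0,0,-1],[0,0,0.135,0,0,0,-1],[0,0,0.149,0,0,0,-1],[0,0,0.149,0,0,0,-1],[0,0,0.149,0,0,0,-1]]])

```text
time_s: 2.55
tool_pos: [0.5003, -0.2464, 0.0374]
tool_rot: [180.0, -0.1, 5.1]
force: [-0.5, -0.4, 0.2]
grip_width: 0.0003
```

Run:
```python
from cell import env
import cv2
d=env.read_camera("wrist"); cv2.imwrite("pics/w2.png",d["frame"])
```

```text
(no output)
```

View pics/w2.png

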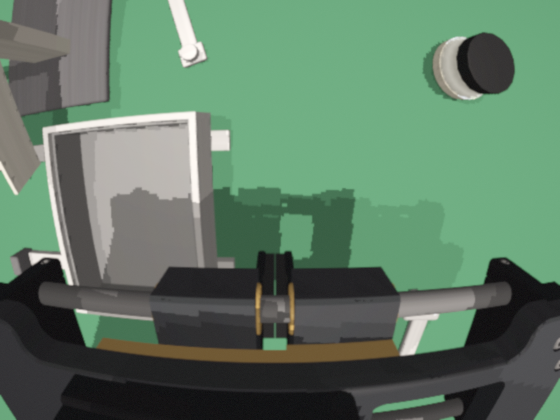

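The wall face is to the left of the fingers with nothing between. Pushing towards fixture +y (tool -y) in stages while watching the force.

Call:
servo_tool(increments=[[[0,-0.01,0,0,0,0,-1],[0,-0.02,0,0,0,0,-1],[0,-0.025,0,0,0,0,-1],[0,-0.03,0,0,0,0,-1],[0,-0.035,0,0,0,0,-1],[0,-0.04,0,0,0,0,-1],[0,-0.045,0,0,0,0,-1],[0,-0.05,0,0,0,0,-1],[0,-0.055,0,0,0,0,-1],[0,-0.06,0,0,0,0,-1]]])

```text
time_s: 3.6
tool_pos: [0.4945, -0.1855, 0.0365]
tool_rot: [180.0, 0.0, 5.1]
force: [0.3, -0.2, 0.6]
grip_width: 0.0004
```

Run:
```python
from cell import env
import cv2
d=env.read_camera("top"); a=d["frame"][120:320,230:430]; cv2.imwrite("pics/t3.png",cv2.resize(a,(600,600),interpolation=cv2.INTER_CUBIC))
```

```text
(no output)
```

View pics/t3.png

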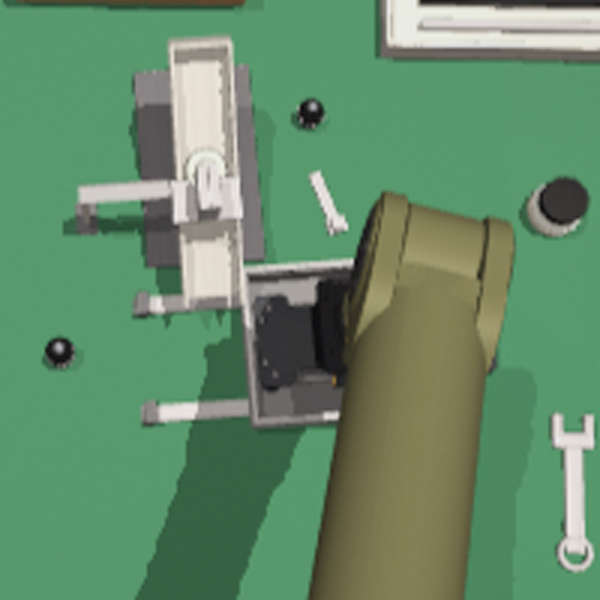

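Run:
```python
from cell import env
import cv2
d=env.read_camera("scene"); a=d["frame"][150:290,180:360]; cv2.imwrite("pics/s3.png",cv2.resize(a,None,fx=4,fy=4,interpolation=cv2.INTER_CUBIC))
d=env.read_camera("wrist"); cv2.imwrite("pics/w3.png",d["frame"])
print(env.get_obs()['tool_pos'],env.get_obs()['force'])
```

```text
[ 0.49456433 -0.18552705  0.03655092] [ 0.33323844 -0.04483697  0.12648948]
```

View pics/s3.png

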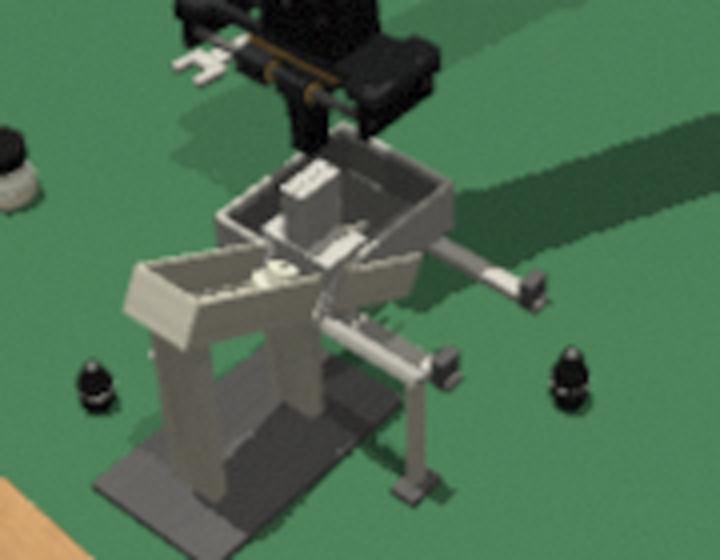

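View pics/w3.png

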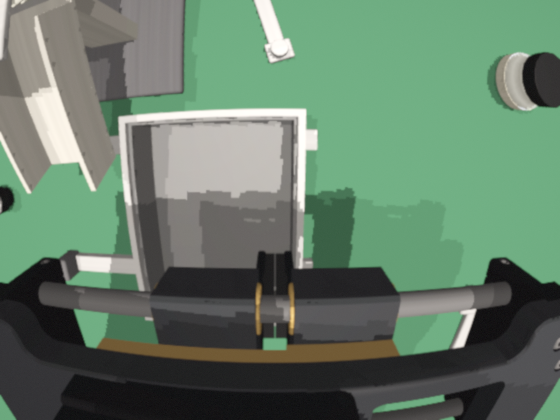

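Run:
```python
from cell import env
from h import *
load(env)
o=env.get_obs();p=o['tool_pos'];print(p)
d=env.read_camera("scene");a=cv2.resize(d["frame"][150:290,180:360],None,fx=4,fy=4,interpolation=cv2.INTER_CUBIC)
for z,c in((0,(0,0,255)),(.03,(0,255,255)),(.07,(255,0,0))):
    q=R["scene"]@(p+[0,0,z])+T["scene"];q=K["scene"]@q;q=q[:2]/q[2];print(z,q,(q+.4-[180,150])*4)
    cv2.circle(a,tuple(int(v) for v in (q+.4-[180,150])*4),3,c,-1)
cv2.imwrite("pics/s3b.png",a)
w=env.read_camera("wrist");Rw=cv2.Rodrigues(w["rvec"])[0];tw=w["tvec"].reshape(3)
print("cam",-Rw.T@tw, "axis",Rw[2])
for z in(0,.019,.05):
    q=Rw@(p+[0,0,z])+tw;print("tip in cam",q)
    th=np.arctan2(np.hypot(q[0],q[1]),q[2]);print(w["intrinsics"][:2,2]+325.19*th*q[:2]/np.hypot(q[0],q[1]))
```

```text
[ 0.49457439 -0.18612136  0.03658545]
0 [256.52617712 194.68358327] [307.70470848 180.33433308]
0.03 [256.08967677 186.98214897] [305.95870709 149.52859588]
0.07 [255.48712323 176.35093969] [303.54849291 107.00375875]
cam [ 0.57569404 -0.17891603  0.23537464] axis [-0.29251085 -0.02677207 -0.95588737]
tip in cam [-1.65719564e-04  1.94557347e-02  2.13941356e-01]
[274.27618725 244.57238151]
tip in cam [-1.50654342e-04  2.50366500e-02  1.95779496e-01]
[274.27850318 256.44227244]
tip in cam [-1.26074242e-04  3.41423539e-02  1.66146988e-01]
[274.2840194  280.98824033]
```

View pics/s3b.png

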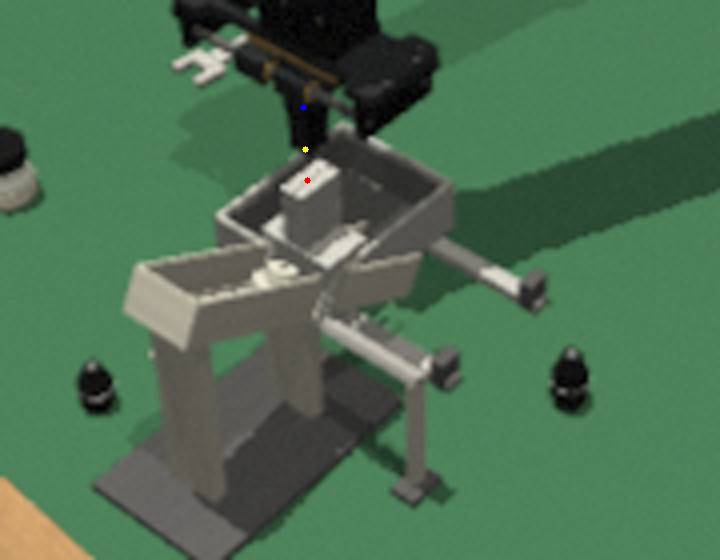

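Run:
```python
import cv2
from cell import env
d=env.read_camera("scene");a=d["frame"][160:220,220:300]; a=cv2.convertScaleAbs(a,alpha=2,beta=20)
cv2.imwrite("pics/s3c.png",cv2.resize(a,None,fx=9,fy=9,interpolation=cv2.INTER_NEAREST))
d=env.read_camera("wrist");a=d["frame"][180:380,170:390]; a=cv2.convertScaleAbs(a,alpha=2,beta=20)
cv2.imwrite("pics/w3c.png",cv2.resize(a,None,fx=3,fy=3,interpolation=cv2.INTER_NEAREST))
```

```text
(no output)
```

View pics/s3c.png

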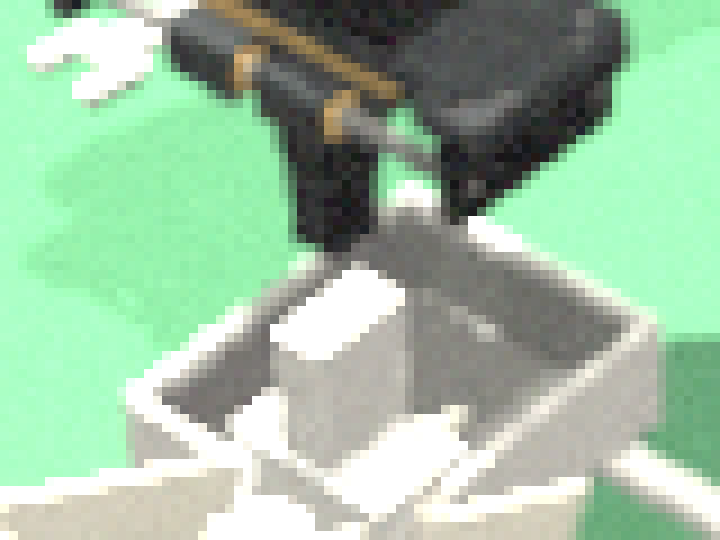

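View pics/w3c.png

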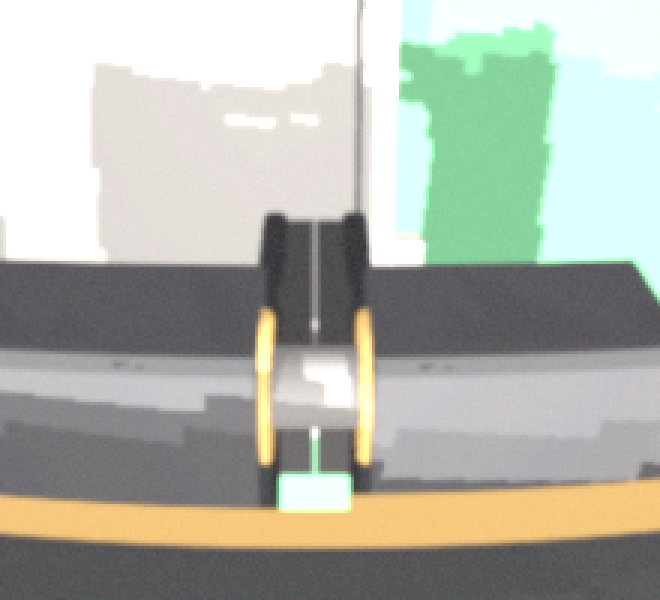

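The scene and wrist views agree that the finger ends are at z ≈ 0.066, about 30 mm above the reported TCP. They passed over the 54 mm rim without touching: the force is about 0 and the tray has not moved. I'll go back out the way I came and then measure the real tip height.

Call:
servo_tool(increments=[[[0,0,-0.015,0,0,0,-1],[0,0,-0.03,0,0,0,-1],[0,0.02,-0.03,0,0,0,-1],[0,0.04,-0.03,0,0,0,-1],[0,0.06,-0.03,0,0,0,-1],[0,0.075,-0.03,0,0,0,-1],[0,0.075,-0.03,0,0,0,-1],[0,0.075,-0.03,0,0,0,-1]]])

```text
time_s: 4.85
tool_pos: [0.5012, -0.2601, 0.0665]
tool_rot: [-179.9, 0.0, 5.1]
force: [0.0, 0.1, -0.6]
grip_width: 0.0003
```

Run:
```python
import cv2
from cell import env
from h import *
load(env)
o=env.get_obs();p=o['tool_pos'];print(p)
d=env.read_camera("scene");a=d["frame"][150:210,210:290]; a=cv2.convertScaleAbs(a,alpha=2,beta=20);a=cv2.resize(a,None,fx=9,fy=9,interpolation=cv2.INTER_NEAREST)
for z in (0,.01,.02,.03,.04):
    q=R["scene"]@(p+[0,0,z])+T["scene"];q=K["scene"]@q;q=q[:2]/q[2];print(z,q)
    cv2.circle(a,tuple(int(v) for v in (q+.5-[210,150])*9),3,(0,0,255),-1)
cv2.imwrite("pics/s4.png",a)
```

```text
[ 0.50133734 -0.25921269  0.06643214]
0 [238.09138297 177.15086683]
0.01 [237.85942775 174.54980947]
0.02 [237.62521311 171.92341582]
0.03 [237.38870587 169.27131388]
0.04 [237.14987221 166.59312433]
```

View pics/s4.png

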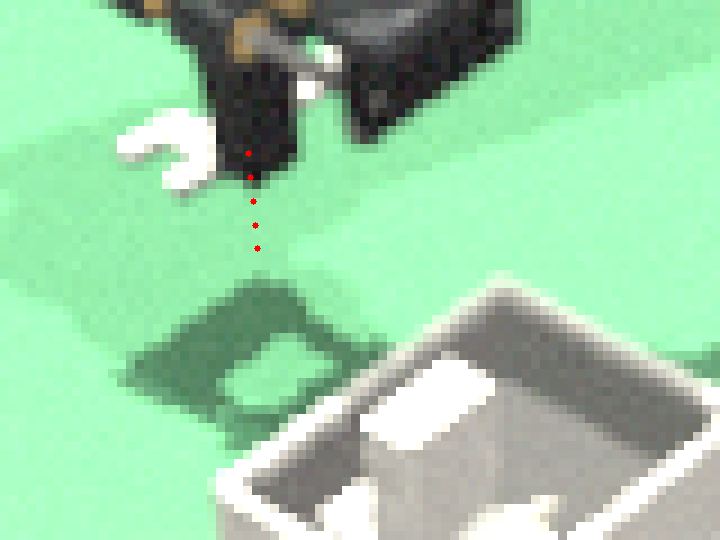

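Run:
```python
from cell import env
from h import *
load(env); np.set_printoptions(precision=4,suppress=True)
t3=lambda u,v:(u/3+230-.3,v/3+120-.3)
for z in(.1,.13,.16,.2): print(z,"body top-left",plane("top",t3(262,298),z),plane("top",t3(318,278),z),"bottom",plane("top",t3(270,392),z))
for z in(.06,.09): print("mouth",plane("top",t3(183,305),z),plane("top",t3(240,303),z))
d=env.read_camera("top");a=d["frame"][140:290,260:460]; cv2.imwrite("pics/t4.png",cv2.resize(a,None,fx=4,fy=4,interpolation=cv2.INTER_CUBIC))
d=env.read_camera("wrist"); cv2.imwrite("pics/w4.png",d["frame"])
```

```text
0.1 body top-left [ 0.5372 -0.1003  0.1   ] [ 0.5556 -0.1486  0.1   ] bottom [ 0.456  -0.1073  0.1   ]
0.13 body top-left [ 0.5318 -0.0982  0.13  ] [ 0.5498 -0.1454  0.13  ] bottom [ 0.4525 -0.1051  0.13  ]
0.16 body top-left [ 0.5265 -0.0961  0.16  ] [ 0.544  -0.1423  0.16  ] bottom [ 0.4489 -0.1029  0.16  ]
0.2 body top-left [ 0.5193 -0.0934  0.2   ] [ 0.5363 -0.1381  0.2   ] bottom [ 0.4441 -0.0999  0.2   ]
mouth [ 0.5368 -0.033   0.06  ] [ 0.5395 -0.0835  0.06  ]
mouth [ 0.5316 -0.0324  0.09  ] [ 0.5343 -0.0819  0.09  ]
```

View pics/t4.png

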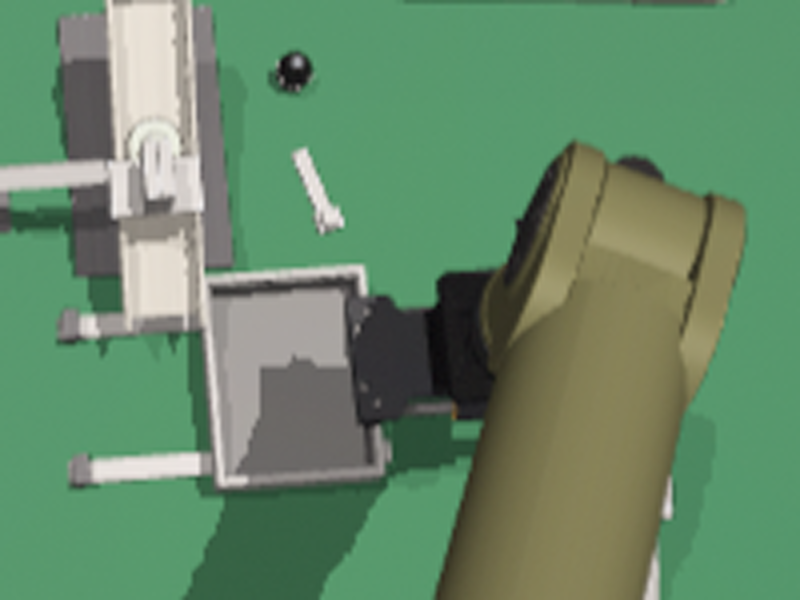

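View pics/w4.png

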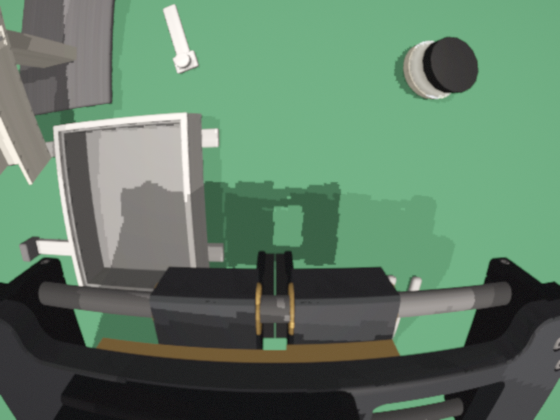

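The gripper body reaches about 40 mm ahead in x, so I'll push 30 mm nearer the robot to stay clear of the chute mouth at x ≈ 0.535. The lower target is reported z ≈ 0.008, which puts the real tips at about 0.04.

Call:
servo_tool(increments=[[[-0.015,0,0,0,0,0,-1],[-0.03,0,0,0,0,0,-1],[-0.03,0,0.02,0,0,0,-1],[-0.03,0,0.04,0,0,0,-1],[-0.03,0,0.05,0,0,0,-1],[-0.03,0,0.055,0,0,0,-1],[-0.03,0,0.058,0,0,0,-1],[-0.03,0,0.058,0,0,0,-1],[-0.03,0,0.058,0,0,0,-1]]])

```text
time_s: 6.1
tool_pos: [0.4719, -0.2635, 0.0092]
tool_rot: [180.0, -0.1, 5.1]
force: [-0.2, 0.3, 0.3]
grip_width: 0.0005
```

Run:
```python
import cv2
from cell import env
d=env.read_camera("scene");a=d["frame"][150:210,210:290]; a=cv2.convertScaleAbs(a,alpha=2,beta=20);a=cv2.resize(a,None,fx=9,fy=9,interpolation=cv2.INTER_NEAREST)
cv2.imwrite("pics/s5.png",a)
```

```text
(no output)
```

View pics/s5.png

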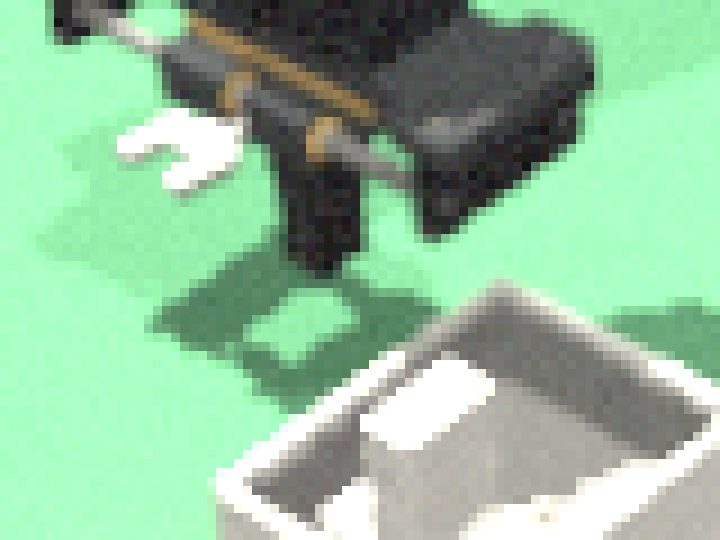

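Call:
servo_tool(increments=[[[0,-0.01,0,0,0,0,-1],[0,-0.02,0,0,0,0,-1],[0,-0.03,0,0,0,0,-1],[0,-0.035,0,0,0,0,-1],[0,-0.04,0,0,0,0,-1],[0,-0.045,0,0,0,0,-1],[0,-0.05,0,0,0,0,-1],[0,-0.055,0,0,0,0,-1],[0,-0.06,0,0,0,0,-1]]])

```text
time_s: 7.05
tool_pos: [0.466, -0.2043, 0.0086]
tool_rot: [179.9, -0.0, 5.1]
force: [0.2, -3.0, -0.5]
grip_width: 0.0004
```

Run:
```python
import cv2
from cell import env
print(env.get_obs()['force'])
d=env.read_camera("scene");a=d["frame"][150:240,190:310]; a=cv2.convertScaleAbs(a,alpha=1.7,beta=10);a=cv2.resize(a,None,fx=6,fy=6,interpolation=cv2.INTER_NEAREST)
cv2.imwrite("pics/s6.png",a)
```

```text
[ 0.24229145 -2.96161705 -0.45423383]
```

View pics/s6.png

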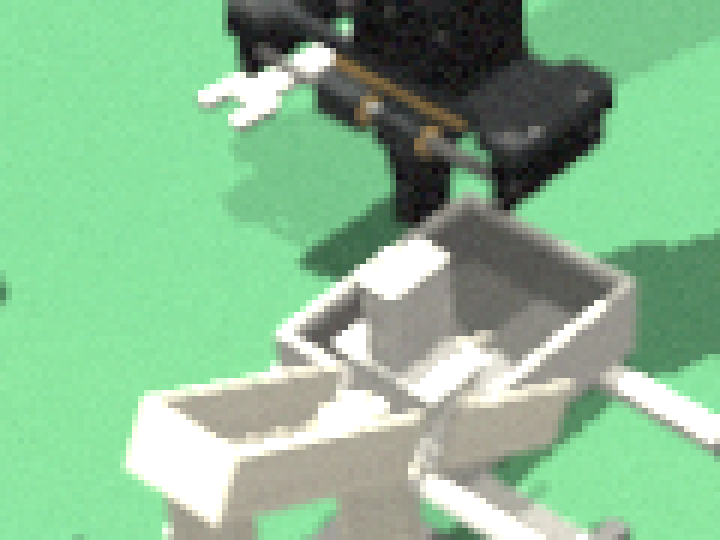

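The force is 3 N, so the fingers are on the wall. I'll keep pushing.

Call:
servo_tool(increments=[[[0,-0.005,0,0,0,0,-1],[0,-0.01,0,0,0,0,-1],[0,-0.015,0,0,0,0,-1],[0,-0.02,0,0,0,0,-1],[0,-0.025,0,0,0,0,-1],[0,-0.03,0,0,0,0,-1],[0,-0.035,0,0,0,0,-1],[0,-0.04,0,0,0,0,-1],[0,-0.045,0,0,0,0,-1],[0,-0.05,0,0,0,0,-1],[0,-0.055,0,0,0,0,-1],[0,-0.06,0,0,0,0,-1],[0,-0.065,0,0,0,0,-1],[0,-0.068,0,0,0,0,-1]]])

```text
time_s: 8.5
tool_pos: [0.4599, -0.1351, 0.0086]
tool_rot: [-180.0, 0.0, 5.1]
force: [-0.5, -2.2, 0.9]
grip_width: 0.0003
```

Call:
servo_tool(increments=[[[0,-0.002,0,0,0,0,-1],[0,-0.004,0,0,0,0,-1],[0,-0.006,0,0,0,0,-1],[0,-0.008,0,0,0,0,-1]]])

```text
time_s: 8.9
tool_pos: [0.4596, -0.1313, 0.0087]
tool_rot: [179.7, -0.1, 5.1]
force: [1.6, -12.3, -2.9]
grip_width: 0.0003
```

Run:
```python
import cv2
from cell import env
print(env.get_obs()['force'])
d=env.read_camera("scene");a=d["frame"][160:260,200:320]; a=cv2.convertScaleAbs(a,alpha=1.7,beta=10);a=cv2.resize(a,None,fx=6,fy=6,interpolation=cv2.INTER_NEAREST)
cv2.imwrite("pics/s7.png",a)
d=env.read_camera("top");a=d["frame"][140:290,230:400]; cv2.imwrite("pics/t7.png",cv2.resize(a,None,fx=4,fy=4,interpolation=cv2.INTER_CUBIC))
```

```text
[  1.5775784  -12.28329581  -2.87041546]
```

View pics/s7.png

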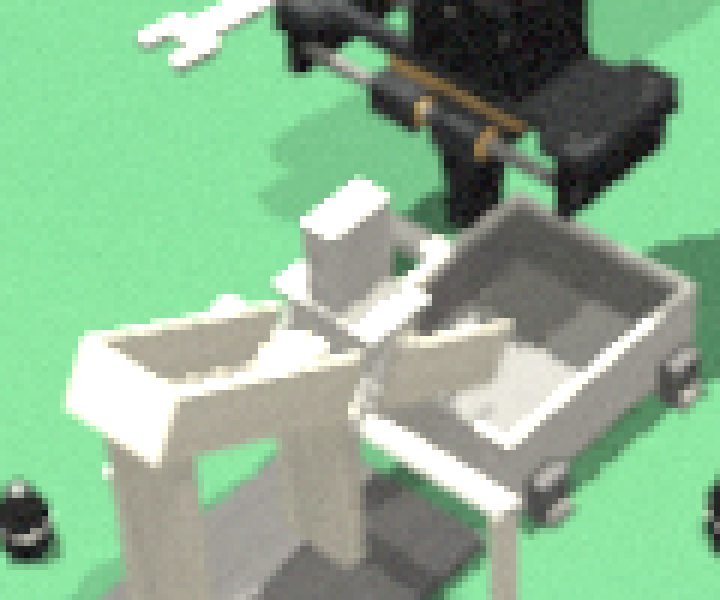

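View pics/t7.png

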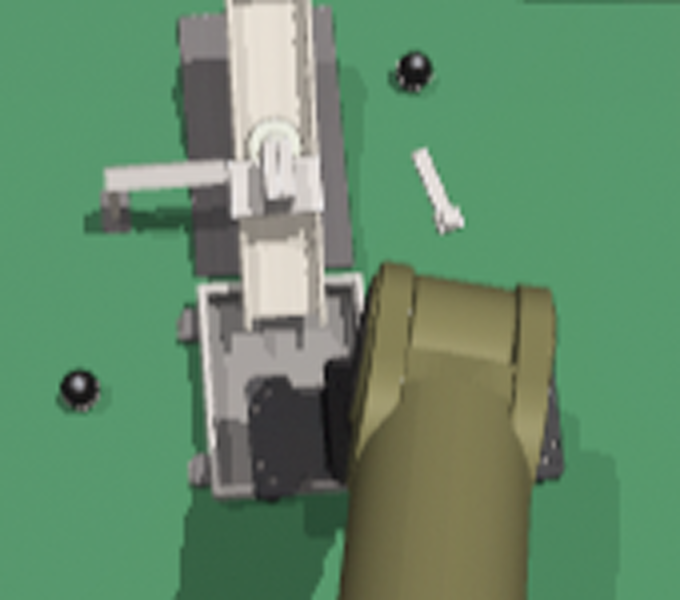

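The tray sits against both end stops, with 12 N on the fingers. The two stop blocks show at (185,323) and (200,468) in the top crop. Next I'll back off 30 mm, go up, and move across to beside the lug.

Call:
servo_tool(increments=[[[0,0,0,0,0,0,-1],[0,0,0,0,0,0,-1],[0,0.015,0,0,0,0,-1],[0,0.03,0,0,0,0,-1],[0,0.035,-0.03,0,0,0,-1],[0,0.035,-0.07,0,0,0,-1],[0,0.035,-0.11,0,0,0,-1],[0,0.035,-0.15,0,0,0,-1],[0,0.035,-0.19,0,0,0,-1],[0,0.035,-0.21,0,0,0,-1],[0.03,0.025,-0.21,0,0,0,-1],[0.06,0.015,-0.21,0,0,0,-1],[0.09,0.005,-0.21,0,0,0,-1],[0.12,0,-0.21,0,0,0,-1],[0.145,-0.003,-0.21,0,0,0,-1],[0.157,-0.004,-0.21,0,0,0,-1],[0.157,-0.004,-0.21,0,0,0,-1],[0.157,-0.004,-0.21,0,0,0,-1]]])

```text
time_s: 10.8
tool_pos: [0.6144, -0.1104, 0.2181]
tool_rot: [-180.0, 0.1, 5.1]
force: [-0.5, 0.1, 0.3]
grip_width: 0.0001
```

Run:
```python
import cv2
from cell import env
from h import *
load(env);print(env.get_obs()['tool_pos'],env.get_obs()['force'])
p=env.get_obs()['tool_pos']
d=env.read_camera("scene");a=d["frame"][140:260,190:330]; a=cv2.resize(a,None,fx=5,fy=5,interpolation=cv2.INTER_NEAREST)
q=R["scene"]@(p+[0,0,.031])+T["scene"];q=K["scene"]@q;q=q[:2]/q[2]
cv2.circle(a,tuple(int(v) for v in (q+.5-[190,140])*5),3,(0,0,255),-1)
cv2.imwrite("pics/s8.png",a)
cv2.imwrite("pics/w8.png",env.read_camera("wrist")["frame"])
```

```text
[ 0.61429249 -0.11063111  0.21868398] [0.14069395 0.46837041 0.1927038 ]
```

View pics/s8.png

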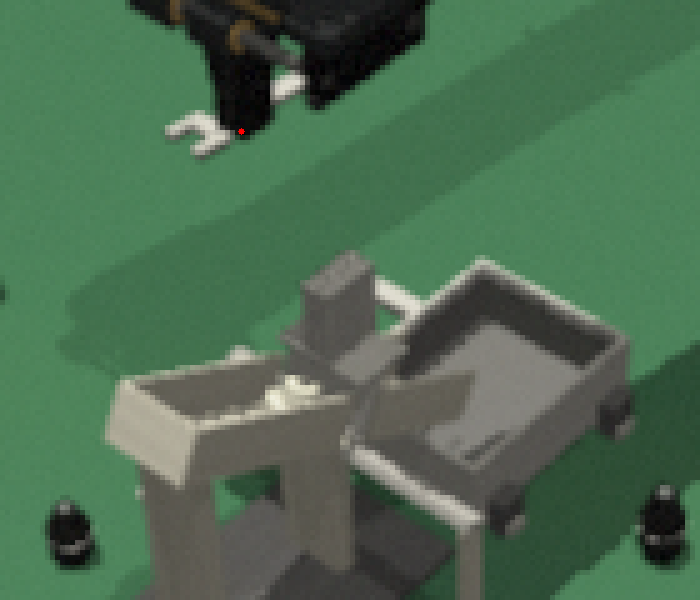

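View pics/w8.png

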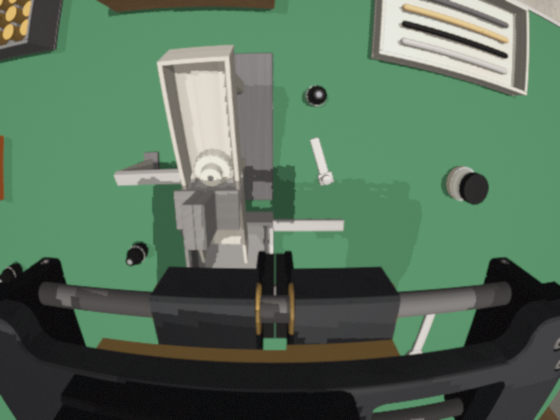

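The tray is still home and the knob still waits behind the gate. The 31 mm tip offset is confirmed: the red dot falls on the tip's underside. I'll descend to real tip z ≈ 0.17 and start pushing the lug.

Call:
servo_tool(increments=[[[0,0,0.03,0,0,0,-1],[0,0,0.06,0,0,0,-1],[0,0,0.079,0,0,0,-1],[0,0,0.079,0,0,0,-1],[0,-0.01,0.079,0,0,0,-1],[0,-0.02,0.079,0,0,0,-1],[0,-0.025,0.079,0,0,0,-1],[0,-0.03,0.079,0,0,0,-1],[0,-0.035,0.079,0,0,0,-1],[0,-0.04,0.079,0,0,0,-1],[0,-0.045,0.079,0,0,0,-1],[0,-0.048,0.079,0,0,0,-1]]])

```text
time_s: 12.2
tool_pos: [0.6111, -0.0626, 0.1397]
tool_rot: [179.9, -0.0, 5.1]
force: [-0.5, -2.0, 0.8]
grip_width: 0.0005
```

Run:
```python
import cv2
from cell import env
d=env.read_camera("scene");a=d["frame"][140:260,190:330]; a=cv2.convertScaleAbs(a,alpha=1.7,beta=10);a=cv2.resize(a,None,fx=5,fy=5,interpolation=cv2.INTER_NEAREST)
cv2.imwrite("pics/s9.png",a)
```

```text
(no output)
```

View pics/s9.png

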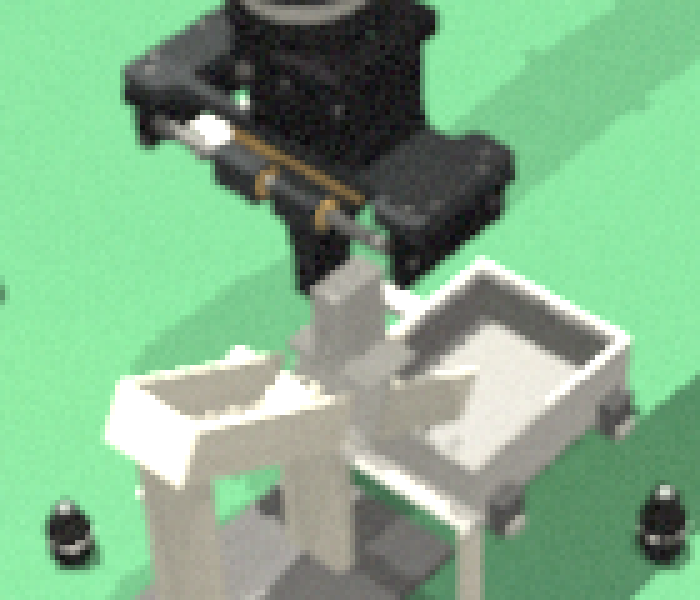

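The fingers are on the lug and the gate has moved a few mm. I'll keep pushing.

Call:
servo_tool(increments=[[[0,-0.005,0,0,0,0,-1],[0,-0.01,0,0,0,0,-1],[0,-0.015,0,0,0,0,-1],[0,-0.02,0,0,0,0,-1],[0,-0.025,0,0,0,0,-1],[0,-0.03,0,0,0,0,-1],[0,-0.035,0,0,0,0,-1],[0,-0.04,0,0,0,0,-1],[0,-0.045,0,0,0,0,-1],[0,-0.05,0,0,0,0,-1],[0,-0.052,0,0,0,0,-1]]])

```text
time_s: 13.35
tool_pos: [0.6063, -0.0092, 0.1395]
tool_rot: [-180.0, -0.0, 5.2]
force: [0.9, -2.0, 1.8]
grip_width: 0.0002
```

Call:
servo_tool(increments=[[[0,-0.002,0,0,0,0,-1],[0,-0.004,0,0,0,0,-1],[0,-0.006,0,0,0,0,-1]]])

```text
time_s: 13.65
tool_pos: [0.606, -0.0068, 0.1396]
tool_rot: [179.8, -0.0, 5.0]
force: [1.5, -7.5, 1.8]
grip_width: 0.0004
```

Run:
```python
import cv2
from cell import env
print(env.get_obs()['force'])
d=env.read_camera("scene");a=d["frame"][140:260,190:330]; a=cv2.convertScaleAbs(a,alpha=1.7,beta=10);a=cv2.resize(a,None,fx=5,fy=5,interpolation=cv2.INTER_NEAREST)
cv2.imwrite("pics/s10.png",a)
```

```text
[ 1.52730909 -7.45275245  1.84590208]
```

View pics/s10.png

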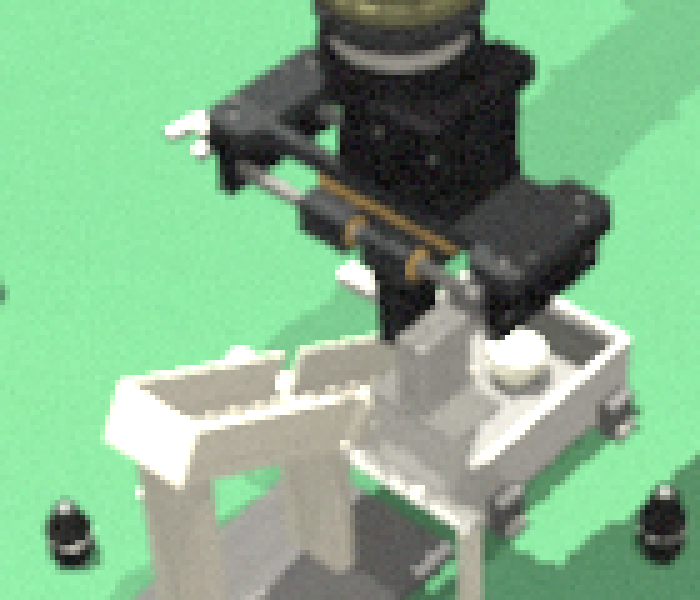

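The knob (about (518,360) in the crop) is already in the tray. The gate is at its open limit with 7.5 N. I'll back off, rise over the lug and come down on its +y side.

Call:
servo_tool(increments=[[[0,0,0,0,0,0,-1],[0,0.01,0,0,0,0,-1],[0,0.02,0,0,0,0,-1],[0,0.02,-0.03,0,0,0,-1],[0,0.02,-0.06,0,0,0,-1],[0,0.02,-0.085,0,0,0,-1],[0,0.02,-0.085,0,0,0,-1],[0,-0.01,-0.085,0,0,0,-1],[0,-0.04,-0.085,0,0,0,-1],[0,-0.06,-0.085,0,0,0,-1],[0,-0.07,-0.085,0,0,0,-1],[0,-0.07,-0.085,0,0,0,-1],[0,-0.07,-0.085,0,0,0,-1]]])

```text
time_s: 15.0
tool_pos: [0.5995, 0.0639, 0.2239]
tool_rot: [180.0, 0.1, 5.0]
force: [-0.1, -0.4, 0.2]
grip_width: 0.0006
```

Run:
```python
import cv2
from cell import env
print(env.get_obs()['force'])
d=env.read_camera("scene");a=d["frame"][140:260,190:330]; a=cv2.convertScaleAbs(a,alpha=1.7,beta=10);a=cv2.resize(a,None,fx=5,fy=5,interpolation=cv2.INTER_NEAREST)
cv2.imwrite("pics/s11.png",a)
cv2.imwrite("pics/w11.png",env.read_camera("wrist")["frame"])
```

```text
[-0.10419842 -0.37605155  0.23008842]
```

View pics/s11.png

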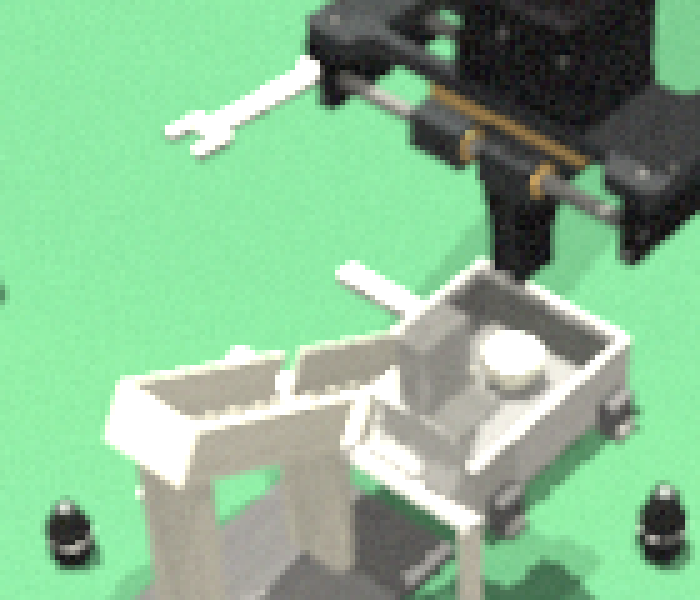

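View pics/w11.png

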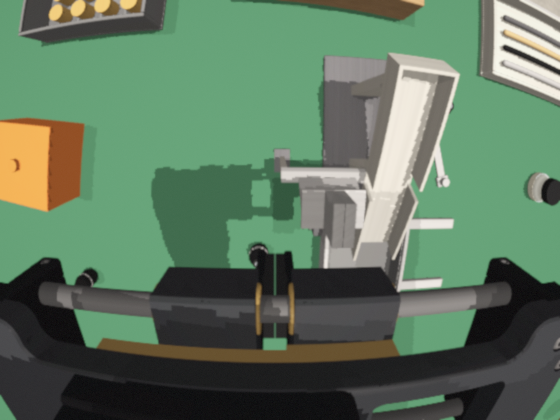

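The knob lies in the tray. The lug face is about 37 mm to the -y side of the fingertips, so I can descend and push it shut.

Call:
servo_tool(increments=[[[0,0,0.03,0,0,0,-1],[0,0,0.06,0,0,0,-1],[0,0,0.084,0,0,0,-1],[0,0,0.084,0,0,0,-1],[0,0.01,0.084,0,0,0,-1],[0,0.02,0.084,0,0,0,-1],[0,0.025,0.084,0,0,0,-1],[0,0.03,0.084,0,0,0,-1],[0,0.035,0.084,0,0,0,-1],[0,0.04,0.084,0,0,0,-1],[0,0.045,0.084,0,0,0,-1],[0,0.05,0.084,0,0,0,-1],[0,0.055,0.084,0,0,0,-1],[0,0.06,0.084,0,0,0,-1],[0,0.065,0.084,0,0,0,-1],[0,0.07,0.084,0,0,0,-1],[0,0.075,0.084,0,0,0,-1],[0,0.08,0.084,0,0,0,-1],[0,0.085,0.084,0,0,0,-1]]])

```text
time_s: 17.0
tool_pos: [0.6073, -0.0196, 0.1406]
tool_rot: [180.0, -0.0, 5.1]
force: [0.9, 2.8, 0.7]
grip_width: 0.0008
```

Call:
servo_tool(increments=[[[0,0.002,0,0,0,0,-1],[0,0.004,0,0,0,0,-1],[0,0.006,0,0,0,0,-1]]])

```text
time_s: 17.3
tool_pos: [0.6076, -0.0251, 0.1405]
tool_rot: [-180.0, 0.0, 5.1]
force: [0.5, 2.1, 0.6]
grip_width: 0.0005
```

Run:
```python
import cv2
from cell import env
print(env.get_obs()['force'])
d=env.read_camera("scene");a=d["frame"][140:260,190:330]; a=cv2.convertScaleAbs(a,alpha=1.7,beta=10);a=cv2.resize(a,None,fx=5,fy=5,interpolation=cv2.INTER_NEAREST)
cv2.imwrite("pics/s12.png",a)
```

```text
[0.49482287 2.1450694  0.56637983]
```

View pics/s12.png

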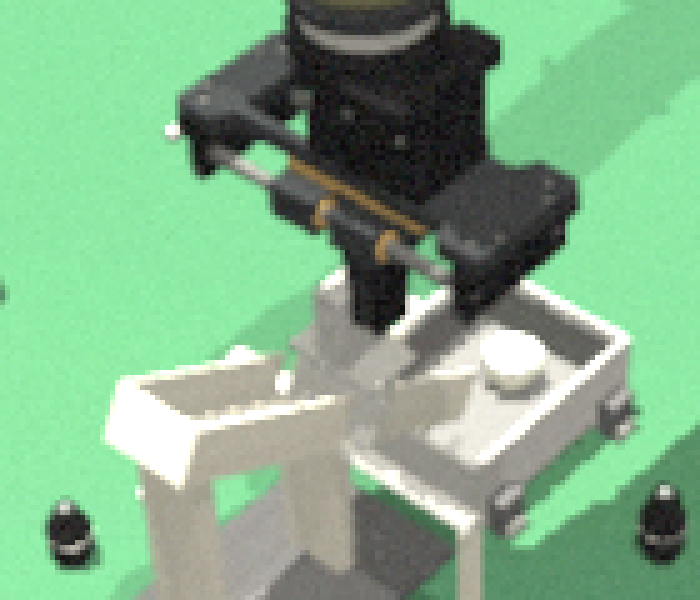

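The gate is nearly shut and the force is still only sliding friction, so it needs a little more.

Call:
servo_tool(increments=[[[0,0.003,0,0,0,0,-1],[0,0.006,0,0,0,0,-1],[0,0.008,0,0,0,0,-1],[0,0.01,0,0,0,0,-1]]])

```text
time_s: 17.75
tool_pos: [0.6085, -0.0354, 0.1404]
tool_rot: [180.0, 0.0, 5.1]
force: [0.4, 1.4, 1.1]
grip_width: 0.0007
```

Call:
servo_tool(increments=[[[0,0.002,0,0,0,0,-1],[0,0.004,0,0,0,0,-1],[0,0.004,0,0,0,0,-1]]])

```text
time_s: 18.05
tool_pos: [0.6085, -0.0353, 0.1405]
tool_rot: [-179.7, 0.0, 5.3]
force: [-0.3, 7.3, 1.3]
grip_width: 0.0004
```

Run:
```python
import cv2
from cell import env
o=env.get_obs();print(o['force'],o['tool_pos'])
d=env.read_camera("scene");a=d["frame"][140:260,190:330]; a=cv2.convertScaleAbs(a,alpha=1.7,beta=10);a=cv2.resize(a,None,fx=5,fy=5,interpolation=cv2.INTER_NEAREST)
cv2.imwrite("pics/s13.png",a)
```

```text
[-0.26827229  7.29518396  1.34695383] [ 0.60846507 -0.03527075  0.14048893]
```

View pics/s13.png

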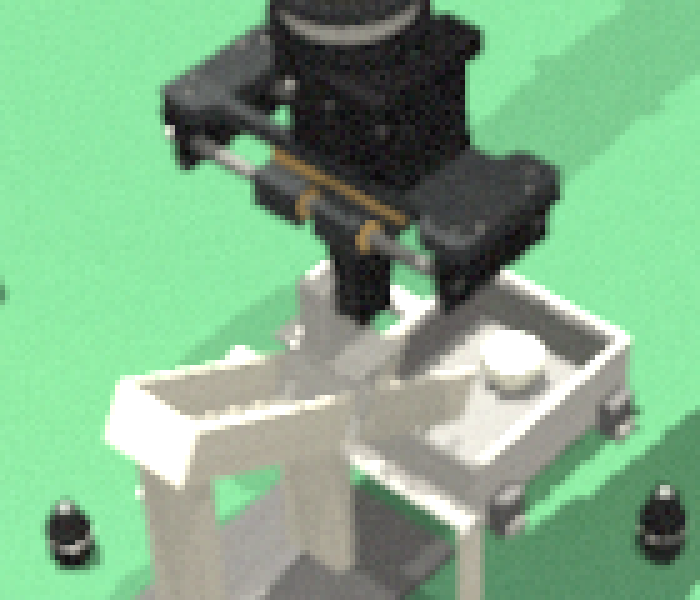

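The force has jumped to 7.3 N with no further travel, so the gate is on its shut stop. The lug's left edge is back at x = 302 in the crop, as at the start. I'll back off, rise and check.

Call:
servo_tool(increments=[[[0,0,0,0,0,0,-1],[0,0,0,0,0,0,-1],[0,-0.01,0,0,0,0,-1],[0,-0.025,0,0,0,0,-1],[0,-0.025,-0.03,0,0,0,-1],[0,-0.025,-0.07,0,0,0,-1],[0,-0.025,-0.11,0,0,0,-1],[-0.02,-0.025,-0.13,0,0,0,-1],[-0.04,-0.05,-0.13,0,0,0,-1],[-0.06,-0.09,-0.13,0,0,0,-1],[-0.08,-0.13,-0.13,0,0,0,-1],[-0.1,-0.16,-0.13,0,0,0,-1],[-0.1,-0.16,-0.13,0,0,0,-1],[-0.1,-0.16,-0.13,0,0,0,-1]]])

```text
time_s: 19.5
tool_pos: [0.4946, 0.1117, 0.2708]
tool_rot: [179.9, -0.0, 5.2]
force: [0.3, -0.7, -0.4]
grip_width: 0.0006
```

Run:
```python
import cv2
from cell import env
o=env.get_obs();print(o['force'],o['tool_pos'],o['time_s'])
d=env.read_camera("scene");a=d["frame"][170:300,180:340]
cv2.imwrite("pics/s14.png",cv2.resize(a,None,fx=4.5,fy=4.5,interpolation=cv2.INTER_CUBIC))
a=env.read_camera("top")["frame"][120:270,230:390]; cv2.imwrite("pics/t14.png",cv2.resize(a,None,fx=4,fy=4,interpolation=cv2.INTER_CUBIC))
```

```text
[ 0.28243941 -0.71651653 -0.42359796] [0.49459193 0.1116821  0.2708273 ] 19.5
```

View pics/s14.png

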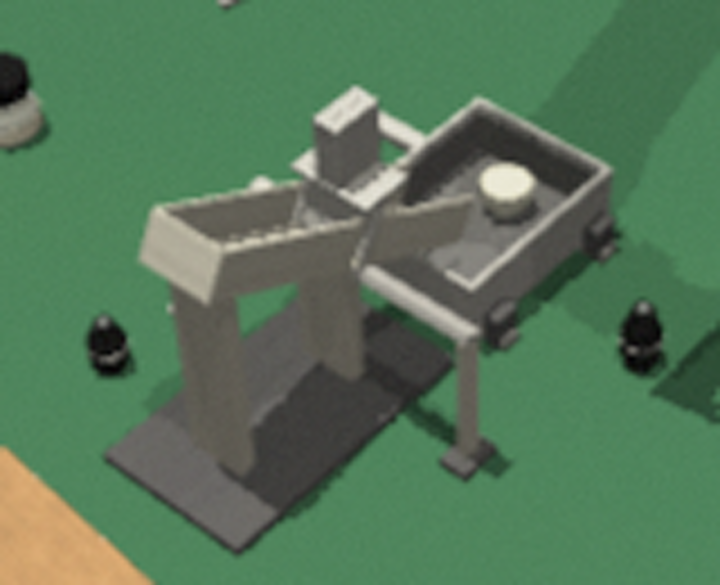

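View pics/t14.png

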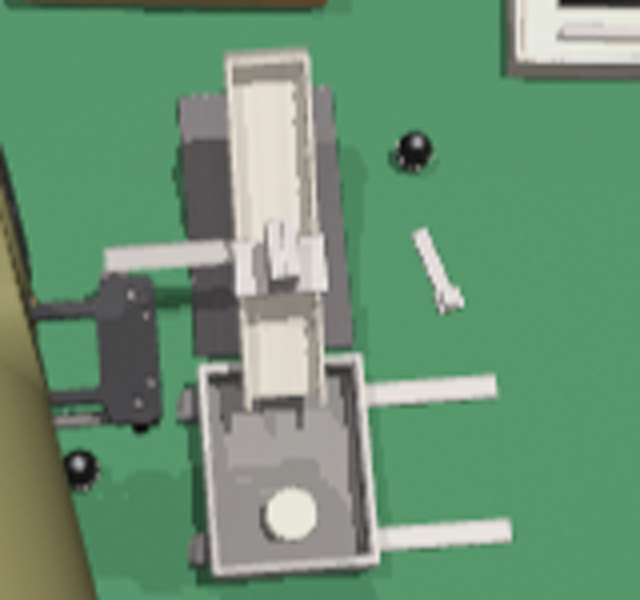

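The lug is back at its starting position to within about 2 mm, on the shut side. The tray is flush with both stop blocks, the knob rests in the tray at (292,514), the bystanders haven't moved, and the arm is clear.

```bash
python3 -c "
from cell import env
print(env.sign_off())"
```

```text
the job is handed in; nothing more can be done
None
```

I pushed the tray home, opened the gate by its lug so the knob slid into the tray, and pushed the gate shut again. I handed the job in at about 19.6 s of the 64 s allowed. Sign-off reports no verdict, so what follows is from my own checks.

**Last checks:**
- **Tray:** it pressed on its end stops at 12 N, and both final views show it flush with both stop blocks.
- **Gate:** it reached its shut stop at 7.3 N with no further travel.
- **Knob:** it lies inside the tray in both final views.
- **Bystanders:** the two nearest objectives and the slide clip look unmoved in the final pictures. I did not measure the others again, but nothing went near them.
- **Arm:** it ended clear of everything, with the wrist force at noise level.

**What disagreed:**
- **Fingertip height:** the real ends of the shut fingers were about 31 mm above the reported TCP. Because of this my first tray push passed over the rim and hovered above the tray without touching anything. I backed out, confirmed the offset in the scene view and allowed for it from then on.
- **Gate rest position:** the lug ended about 2 mm further to the shut side than in the first picture. This is about the calibration error.
- **Positions along the chute:** the lug and tray measured about 10–20 mm off the x values in the task text. I worked from the measured positions.

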